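Clip the sprung retainer onto the template's post

ROBOT

A 6-joint arm with a two-finger parallel gripper is mounted at the origin on the work surface. World frame = base frame: x ahead of the robot, y to its left, z up, the work surface at z = 0. Lengths are in m, angles in degrees, forces in N, time in s.
With the tool pointing down it reaches from about 0.325 to 0.85 m from the base axis. Payload 15.5 kg.
Tool frame: the origin (TCP) lies midway between the tips of the shut fingers; the grasp point (between the pads) lies 19 mm behind it; z points along the fingers, y is the line along which they close (so a half turn about z gives the same grasp; the last joint's range is limited). The gripper opens to 91 mm and grips with 3 to 60 N. Pads are 32 mm wide; open, the fingers measure 118 mm over their backs; the gripper's body (76 mm by 178 mm) begins 60 mm behind the grasp point.
Start: joints at [71.82, 28.281, 77.091, -0, 74.628, -5.472], TCP at [0.137, 0.61, 0.184] pointing down, gripper open.
Joint ranges: [-166.48, 166.48], [-47.26, 123.95], [12.59, 153.08], [-70.14, 250.14], [6.76, 159.57], [-176.63, 176.63]. Speed limits (degrees/s): [108.29, 108.29, 147.25, 172.46, 172.46, 172.46].

INTERFACE

Orientations are given as a 3x3 rotation matrix whose columns are the frame's x, y, z axes.
In Python, from bench import ctrl gives the robot as it stands. The module is installed in compiled form; this text tells all that it offers. Calls block until the motion is done:
- ctrl.goto(position, orientation): joint-space move of the TCP to a pose.
- ctrl.move_l(position, vel=0.15, ori=None, contact_N=None): straight line of the TCP; ori=None keeps the orientation; vel is the mean speed in m/s. With contact_N (N) it stops when the force on the tool has changed by that much, and returns True; else False.
- ctrl.movej(angles): joint-space move.
- ctrl.command_gripper(opening): opening from 0.0 (shut) to 1.0 (fully open); the grip force is fixed at half the most; returns when the fingers have stopped.
- ctrl.sleep(seconds).
- ctrl.ik(position, orientation): joint angles nearest the present ones, or None.
- ctrl.read_camera(name): name is "scene" or "top"; returns the picture (400x640x3 uint8, blue, green, red); there is no depth.
- ctrl.camera_params(name): a dict with "fx", "fy", "cx", "cy" (pixels), "D" ([k1, k2, p1, p2, k3] as OpenCV has them; the pictures are not rectified), "pose" (4x4, takes a point from camera to world coordinates). Camera axes: x right, y up, looking along -z (the intrinsics and any distortion apply to the point x, -y, -z); pixel columns grow to the right and rows downward; lengths in m; the calibration is good to about 2 mm. A picture is of the moment at which its call begins. camera_params takes no time and is no camera call.
A pose or a line that the arm cannot do raises ctrl.MotionError and nothing moves.
- ctrl.sign_off(): hands the job in; it is judged then, once.
Readings, each from a call of its own:
- ctrl.current_t(): time.
- ctrl.current_q(): joint angles.
- ctrl.current_dq(): joint speeds.
- ctrl.current_effort(): joint torques, N m.
- ctrl.current_tool_pos(): TCP position.
- ctrl.current_eef_rot(): TCP orientation.
- ctrl.current_contact_force(): force on the tool from outside, world axes, zero at the start.
- ctrl.current_wrist_torque(): the same for the moment, N m.
- ctrl.current_grip_width(): opening from 0.0 (shut) to 1.0 (fully open).
- ctrl.current_grasp_force(): force on a finger pad.
Only numpy, scipy, OpenCV 4.12 (cv2) and the standard library are available. Lean on these libraries where they do the work, as an engineer would, in place of code of your own. Each camera call takes 0.05 s, during which the arm holds its last target. There are 200 camera calls.

TASK

Lock the plywood template with the sprung clip: lift the clip out of its wooden nest, set it down upright and free on the bare bench, then take it again by its two upright plates and squeeze them fully together so that its hook runs out. Keeping it squeezed, bring the open hook sideways round the slim round post, under the post's cap, and let go so that the hook draws back and grips the post, the clip left lying flat and upright on the template. Leave the bystanders (glue bottle, tin, plane, offcut) where they are.

Things in the scene. Friction and masses are not known exactly. Their poses are not given: they have to be found in the camera images.
- clip_c (a point): Centre of the loose sprung clip (steel, about 0.21 kg, 136 long, 62 mm high), 30 mm above its flat underside. Axes: x along it to the hook, y left, z up. Offsets below are from this point along x, y; heights from the underside. Carry it across its barrel: block x -6..24, 24 wide, height 0..36 mm. Behind it only a floor rail, x -38..-6, 8 high.
- plate_front (a point): On the front face of the clip's front upright plate, at clip x 30, height 46 mm. Plate x 24..30, 30 wide, height 0..62 mm, fixed to the barrel. The nose sticks out in front of it up to height 18 and the hook arm to 16: squeeze above height 20.
- plate_thumb (a point): On the rear face of the thumb plate (part of the sprung plunger), at clip x -38, height 46 mm at rest. Plate x -38..-32, 28 wide, height 10..62 mm. The two plates measure 68 mm over their outer faces at rest, 44 mm fully squeezed; thumb plate and hook move forward (+x) together.
- nose (a point): Middle of the flat front face of the clip's nose: clip x 87, y -4, height 10.5 mm. The nose is x 30..87, y -16..8, height 3..18 mm. The hook grips the post against this face.
- hook_tip (a point): Middle of the rear face of the hook's cross tip, clip x 91 at rest, moving with the plunger. Cross tip 7 mm thick, y -16..15, height 6..16; a barb 4.5 mm long points back from its end at y -16..-12; the hook's side arm runs along y 9..15. Its mouth opens to the clip's -y side; fully out, 23.5 mm is clear between nose and barb.
- pocket (a point): Point in the hook, fixed to the barrel, at clip x 94, y -1.5, height 11 mm, same axes as the clip: where the round post's axis lies once gripped against the nose.
- plunger (a joint): Travel of thumb plate and hook, m: 0 = at rest, hook drawn in; 0.024 = fully squeezed, hook out. Spring: 6 N at rest, 12 N fully squeezed. With the post gripped it reads about 0.010.
- post (a point): The slim round steel post, the target: shank 14 mm diameter; round cap 34 mm across, underside 29 and top 37 mm above the template. This point is on its axis, 12 mm above the template's top face. It stands on the template's centre line, 95 mm from the middle, at either end.
- post_square: Square steel post, 28 mm, with a 36 mm square cap, 37 mm high, at the other end of the template; too thick for the hook, not to be used. Origin at its foot on the template's top.
- fixture: Fixed plywood template on its base, 260 (x) by 160 (y) mm, top face 24 mm above the bench; origin at the centre of its underside. A dark fence runs along the whole -y edge (y -80..-66 mm), top 59 mm above the bench. The posts stand at x +95 and -95 mm, y 0.
- nest: Fixed wooden nest, board 186 (x) by 110 (y) by 15 mm, origin at its underside's centre. The clip starts upright on it, heading +x, centre near x -30. Headboard x -89..-75, 90 wide, 85 mm above the bench, close behind the thumb plate: no squeezing there. Lip x 75..85, 70 wide, top at 31; rails x 10..70, y +-26..34, top at 23 mm.
- glue_c (a point): Centre of the white glue bottle with yellow cap, 60 mm diameter, 170 mm high. Bystander.
- tin_c (a point): Centre of a low aluminium tin, 68 mm diameter, 50 mm high. Bystander.
- plane_c (a point): Steel block plane, 48 by 150 (its y) mm, about 65 high; point 30 mm above the bench at its middle. Bystander.
- offcut_c (a point): Centre of a dark wood offcut, 50 by 120 (its y) by 35 mm high. Bystander.
There are look-alikes about, which are no part of the job. Leave any purple look-alike of the part that bears clip_c alone.

How it is judged (in metres and radians):
On the way, in this order (a step that is already met when the one before it is completed fails the run):
1. the clip has been set down upright on the bare bench and let go (height (world z) of clip_c between 0.026 and 0.034 m and angle between clip_c's own z axis and vertical below 0.1 rad and contact force between the fingers and clip below 0.1 N and linear speed of clip below 0.02 m/s), for 0.2 s.
2. the plates are squeezed by the gripper until the hook is out (value of joint plunger above 0.019 m and contact force between the fingers and clip above 2 N), for 0.2 s.
At the end, for the whole second after the job is handed in: The round post is in the hook (within 8 mm of the pocket point, plunger at 0.007 to 0.0135 m), the clip flat on the template (height within about 4 mm, tilt under 4 degrees), at rest and released; glue bottle, tin, plane and offcut each within 20 mm of their starts (horizontal distance between pocket and post below 0.008 m and value of joint plunger between 0.007 and 0.0135 m and z of clip_c in the frame of fixture between 0.049 and 0.058 m and angle between clip_c's own z axis and vertical below 0.07 rad and linear speed of clip below 0.01 m/s and contact force between the fingers and clip below 0.1 N and distance of each of glue_c, tin_c, plane_c, offcut_c from where it was at the start of the episode below 0.02 m); the robot touches nothing.
It fails at once if the glue bottle is moved by more than 20 mm (distance of glue_c from where it was at the start of the episode above 0.02 m).
It fails at once if the wax tin is moved by more than 20 mm (distance of tin_c from where it was at the start of the episode above 0.02 m).
It fails at once if the block plane is moved by more than 20 mm (distance of plane_c from where it was at the start of the episode above 0.02 m).
It fails at once if the offcut is moved by more than 20 mm (distance of offcut_c from where it was at the start of the episode above 0.02 m).
It also fails if it takes over 64 s, if anything falls off the work surface, if the arm or the gripper's body presses on something with over 40 N, if the wrist force passes 120 N, or if a joint passes its speed limit or range.

## Working session

There is one attempt and no reset: what is moved stays moved. The work goes in short steps, each a Python script; the robot and the scene stay as the last script left them, time stands still between calls to the robot, and variables do not carry over. Pictures are saved under pics/ and viewed, at most 10 in all, crops included, and the job is handed in when it is done.

```bash
mkdir -p pics
python3 - <<'E'
from bench import ctrl
import cv2,numpy as np
for n in("top","scene"):
    cv2.imwrite(f"pics/{n}0.png",ctrl.read_camera(n))
    p=ctrl.camera_params(n);print(n,{k:np.round(v,3).tolist() for k,v in p.items()})
print(ctrl.current_t(),ctrl.current_eef_rot().round(3) if hasattr(ctrl.current_eef_rot(),'round') else ctrl.current_eef_rot(), ctrl.current_grip_width())
E
```

```text
top {'fx': 395.479, 'fy': 395.479, 'cx': 320.777, 'cy': 199.793, 'D': [0.033, 0.0, 0.0, 0.0, 0.0], 'pose': [[-0.03, 0.991, -0.134, 0.361], [-1.0, -0.028, 0.014, -0.084], [0.01, 0.134, 0.991, 1.152], [0.0, 0.0, 0.0, 1.0]]}
scene {'fx': 369.373, 'fy': 369.373, 'cx': 318.739, 'cy': 203.528, 'D': [0.029, 0.0, 0.0, 0.0, 0.0], 'pose': [[-0.603, -0.508, 0.615, 1.121], [0.797, -0.382, 0.467, 0.413], [-0.002, 0.772, 0.636, 0.725], [0.0, 0.0, 0.0, 1.0]]}
0.1 [[-0.976  0.22  -0.   ]
 [ 0.22   0.976 -0.001]
 [ 0.    -0.001 -1.   ]] 0.9987168916185375
```

View pics/top0.png

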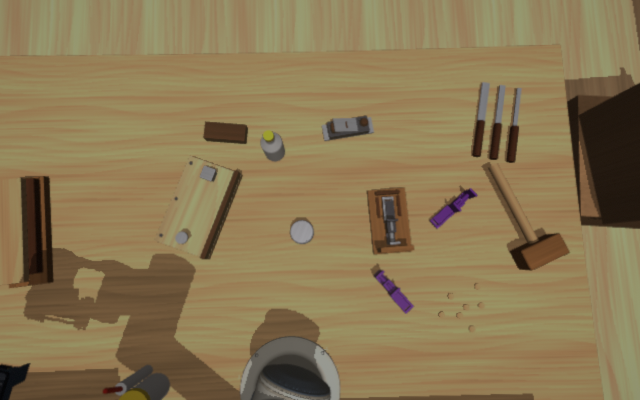

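View pics/scene0.png

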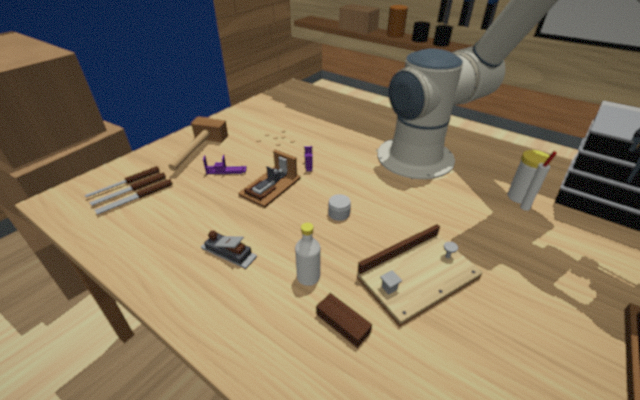

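Top view: the template is at about (200,208), with the round post near (182,238), the square post near (208,173) and the fence on its right side. The nest with the steel clip is at (390,220). Candidates for the clip: steel clip in the nest (390,220), purple look-alike (453,208), purple look-alike (393,291). I choose the steel one in the nest and check it in a close crop.

```bash
cat > h.py <<'E'
from bench import ctrl
import cv2,numpy as np
P={n:ctrl.camera_params(n) for n in("top","scene")}
def KD(n):
    p=P[n];return np.array([[p["fx"],0,p["cx"]],[0,p["fy"],p["cy"]],[0,0,1]]),np.array(p["D"])
def ray(n,uv):
    K,D=KD(n);T=np.array(P[n]["pose"])
    u=cv2.undistortPoints(np.array(uv,float).reshape(-1,1,2),K,D).reshape(-1,2)
    d=np.c_[u[:,0],-u[:,1],-np.ones(len(u))]@T[:3,:3].T
    return T[:3,3],d
def on(n,uv,z):
    o,d=ray(n,uv);return o+d*((z-o[2])/d[:,2])[:,None]
def proj(n,X):
    K,D=KD(n);T=np.array(P[n]["pose"])
    c=(np.atleast_2d(X)-T[:3,3])@T[:3,:3]
    return cv2.projectPoints(c*[1,-1,-1],np.zeros(3),np.zeros(3),K,D)[0].reshape(-1,2)
def R(yaw): # tool down, tool y (closing axis) along yaw
    c,s=np.cos(yaw),np.sin(yaw)
    y=np.array([c,s,0]);z=np.array([0,0,-1.]);return np.c_[np.cross(y,z),y,z]
E
python3 - <<'E'
import cv2,numpy as np
t=cv2.imread("pics/top0.png");s=cv2.imread("pics/scene0.png")
a=cv2.resize(t[175:265,350:430],None,fx=5,fy=5,interpolation=cv2.INTER_CUBIC)
b=cv2.resize(t[145:265,150:250],None,fx=4,fy=4,interpolation=cv2.INTER_CUBIC)[:450]
b=np.vstack([b,np.zeros((450-b.shape[0],400,3),np.uint8)]) if b.shape[0]<450 else b
cv2.imwrite("pics/crop1.png",np.hstack([a,b]))
c=cv2.resize(s[140:210,230:310],None,fx=5,fy=5,interpolation=cv2.INTER_CUBIC)
d=cv2.resize(s[220:325,350:485],None,fx=2.9,fy=2.9,interpolation=cv2.INTER_CUBIC)[:350]
d=np.vstack([d,np.zeros((350-d.shape[0],d.shape[1],3),np.uint8)])
cv2.imwrite("pics/crop2.png",np.hstack([c,d]))
E
```

```text
(no output)
```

View pics/crop1.png

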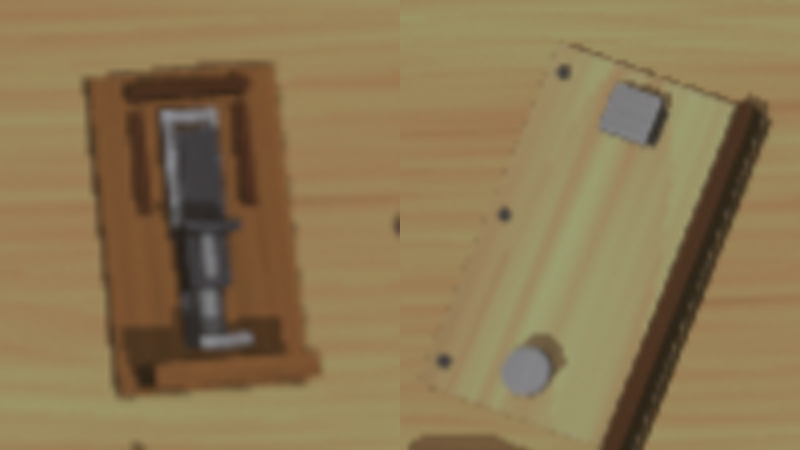

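View pics/crop2.png

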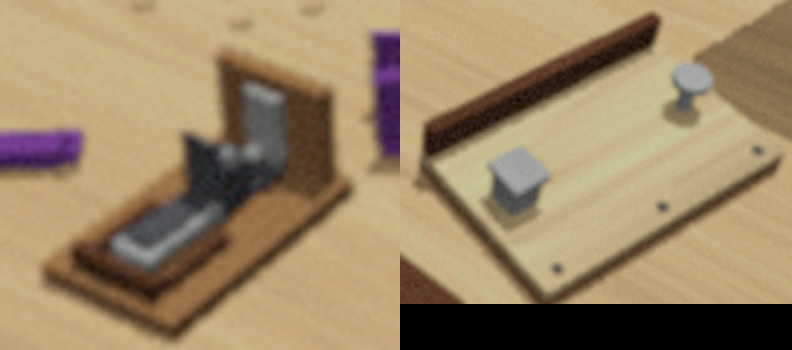

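The crops show the steel clip upright in the nest, hook end at the far side (crop (190,115)) and thumb plate at the near, headboard end (crop (227,340)). The round cap is at about (182,238), the square one at (208,173), and the fence is on the right of the template. Next I measure them.

Run:
```python
from h import *
np.set_printoptions(precision=4,suppress=True)
t=cv2.imread("pics/top0.png");s=cv2.imread("pics/scene0.png")
def grey(im,x0,x1,y0,y1,smax,vmin):
    h=cv2.cvtColor(im[y0:y1,x0:x1],cv2.COLOR_BGR2HSV);m=((h[...,1]<smax)&(h[...,2]>vmin)).astype(np.uint8)
    n,l,st,c=cv2.connectedComponentsWithStats(m)
    return [(st[i,4],(c[i]+[x0,y0]).round(2),st[i,:4]) for i in range(1,n) if st[i,4]>8]
for r in [(165,200,222,255),(192,225,158,188)]: print("top",grey(t,*r,55,90))
for r in [(440,462,238,262),(375,405,268,298)]: print("scene",grey(s,*r,60,90))
g=grey(t,165,200,222,255,55,90); 
c1=lambda a,o=(350,175):(np.array(a,float)+.5)/5-.5+o
c2=lambda a:(np.array(a,float)+.5)/4-.5+np.array([150,145])
print("nest corners z.015",on("top",[c1(p) for p in [(85,80),(272,62),(117,397)]],.015))
print("thumb top",on("top",[c1(p) for p in [(200,342),(255,338)]],.077))
print("hook tip",on("top",[c1(p) for p in [(160,115),(217,109)]],.031))
print("front plate top",on("top",[c1(p) for p in [(178,222),(241,222)]],.077))
print("dots",on("top",[c2(np.array(p)-[400,0]) for p in [(564,72),(505,214),(444,360)]],.024))
print("sq/round",on("top",[[182,238],[208,173]],.061))
print("tin,glue,plane,offcut",on("top",[[302,231],[270,140],[348,127],[226,132]],.04))
print("purple",on("top",[[393,291],[453,208]],.02))
```

```text
top [(np.int32(127), array([181.17, 237.35]), array([10,  9, 13, 13], dtype=int32))]
top [(np.int32(161), array([207.06, 172.97]), array([ 8,  8, 15, 15], dtype=int32))]
scene [(np.int32(148), array([450.  , 247.24]), array([ 3,  3, 15, 18], dtype=int32))]
scene [(np.int32(261), array([390.44, 278.69]), array([ 5,  1, 22, 22], dtype=int32))]
nest corners z.015 [[ 0.5379 -0.2338  0.015 ]
 [ 0.5454 -0.3433  0.015 ]
 [ 0.3547 -0.2437  0.015 ]]
thumb top [[ 0.3832 -0.2812  0.077 ]
 [ 0.3845 -0.3111  0.077 ]]
hook tip [[ 0.5139 -0.2738  0.031 ]
 [ 0.5164 -0.3066  0.031 ]]
front plate top [[ 0.4485 -0.2728  0.077 ]
 [ 0.4475 -0.3071  0.077 ]]
dots [[0.6327 0.2737 0.024 ]
 [0.5301 0.314  0.024 ]
 [0.4274 0.3543 0.024 ]]
sq/round [[0.4142 0.2823 0.061 ]
 [0.5929 0.2136 0.061 ]]
tin,glue,plane,offcut [[ 0.4245 -0.044   0.04  ]
 [ 0.6897  0.0421  0.04  ]
 [ 0.7225 -0.1848  0.04  ]
 [ 0.7166  0.1685  0.04  ]]
purple [[ 0.2509 -0.2939  0.02  ]
 [ 0.4793 -0.4793  0.02  ]]
```

Run:
```python
from h import *
np.set_printoptions(precision=4,suppress=True)
d=np.radians
yaw=d(3.2); g=np.array([.4195,-.2948])+.003*np.array([np.cos(yaw),np.sin(yaw)])
A=R(yaw+np.pi/2)
ctrl.command_gripper(.65)
ctrl.goto([*g,.2],A); print(ctrl.current_q())
ctrl.move_l([*g,.09],.2)
print(ctrl.move_l([*g,.020],.08,contact_N=8),ctrl.current_tool_pos())
cv2.imwrite("pics/g1.png",ctrl.read_camera("scene"))
ctrl.command_gripper(0)
print(ctrl.current_grip_width()*91,ctrl.current_grasp_force(),ctrl.current_contact_force(),ctrl.current_t())
print("round/square cap",on("top",[[181.17,237.35],[207.06,172.97]],.061))
```

```text
[ -41.48     18.4688   91.1277    0.0046   70.4036 -134.721 ]
False [ 0.4227 -0.2948  0.0204]
22.277118067706937 30.002643764019012 [0.4542 2.4015 1.1447] 6.5167
round/square cap [[0.416  0.2846 0.061 ]
 [0.5931 0.2162 0.061 ]]
```

Run:
```python
from h import *
np.set_printoptions(precision=4,suppress=True)
yaw=np.radians(3.2); u=np.array([np.cos(yaw),np.sin(yaw)]); A=R(yaw+np.pi/2)
p=ctrl.current_tool_pos()
ctrl.move_l([p[0],p[1],.14],.2)
print(ctrl.current_grip_width()*91,ctrl.current_grasp_force())
b=np.array([.45,-.16])
ctrl.move_l([*b,.14],.2); ctrl.move_l([*b,.03],.15)
print(ctrl.move_l([*b,.0045],.03,contact_N=4),ctrl.current_tool_pos())
ctrl.command_gripper(.6); ctrl.sleep(.3)
ctrl.move_l([*b,.12],.2)
cv2.imwrite("pics/s2.png",ctrl.read_camera("scene"))
c=b-.003*u; m=c-.004*u
ctrl.command_gripper(1.0)
ctrl.goto([*m,.12],R(yaw)); print(ctrl.current_q(),ctrl.current_t())
t=ctrl.read_camera("top");s=ctrl.read_camera("scene")
a=cv2.resize(cv2.imread("pics/s2.png")[150:260,230:360],(650,550),interpolation=cv2.INTER_CUBIC)
cv2.imwrite("pics/v3.png",a)
```

```text
22.12824727120115 29.992206394672394
True [ 0.4493 -0.1597  0.0048]
[-27.1695  20.9145 102.795    0.      56.2909 -30.4374] 13.6833
```

View pics/v3.png

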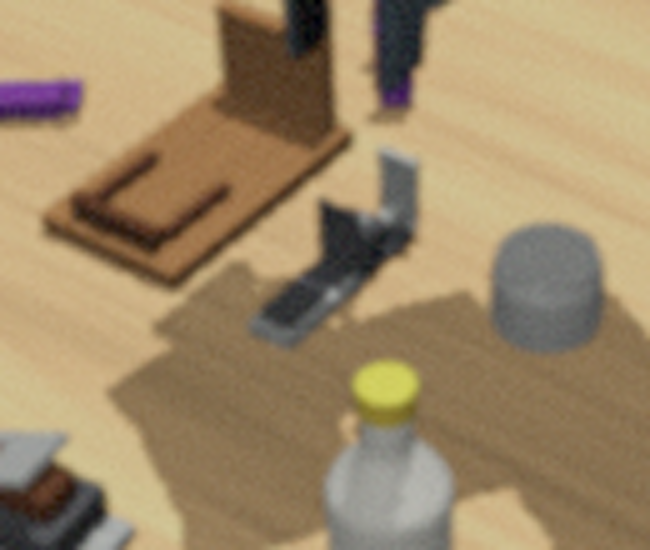

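The clip stands upright on the bare bench between the nest and the tin, with its thumb plate top at crop (398,155), scene pixel (309,180). Now I regrasp and squeeze.

Run:
```python
from h import *
np.set_printoptions(precision=4,suppress=True)
yaw=np.radians(3.2); u=np.array([np.cos(yaw),np.sin(yaw)])
c=np.array([.4495,-.1597])-.003*u; m=c-.004*u
print("pred thumb top px",proj("scene",[*(c-.035*u),.062]))
ctrl.move_l([*m,.08],.2)
print(ctrl.move_l([*m,.024],.08,contact_N=8),ctrl.current_tool_pos())
ctrl.command_gripper(0);ctrl.sleep(.3)
print(ctrl.current_grip_width()*91,ctrl.current_grasp_force(),ctrl.current_contact_force(),ctrl.current_t())
p=ctrl.current_tool_pos()
ctrl.move_l([p[0],p[1],.15],.15)
print(ctrl.current_grip_width()*91,ctrl.current_grasp_force())
cv2.imwrite("pics/v4.png",cv2.resize(ctrl.read_camera("scene")[110:250,220:380],(640,560),interpolation=cv2.INTER_CUBIC))
```

```text
pred thumb top px [[309.3491 181.0715]]
False [ 0.4428 -0.1602  0.0244]
43.044672569865774 29.96394842863083 [ 2.7543 -0.0418  5.4326] 16.075
43.33021195518637 29.987946152687073
```

View pics/v4.png

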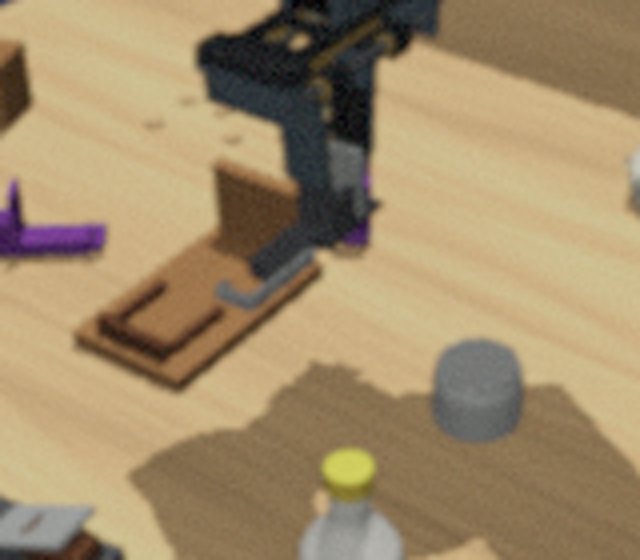

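The hook is out and the clip hangs level in the fingers. Now I carry it to the template and lower it on the fence side of the post.

```bash
cat >> h.py <<'E'
np.set_printoptions(precision=4,suppress=True)
yf=np.radians(158.8);uf=np.array([np.cos(yf),np.sin(yf)]);vf=np.array([-uf[1],uf[0]])
X=np.array([.416,.2846])
def tool(off,xp=.0995): return X-(xp-.008)*uf+(.0015+off)*vf
E
python3 - <<'E'
from h import *
B=R(yf)
p=tool(.041)
ctrl.goto([.42,.0,.17],R(np.radians(75)));print(ctrl.current_q())
ctrl.goto([*p,.16],B);print(ctrl.current_q(),ctrl.current_t())
print(ctrl.move_l([*p,.0525],.1,contact_N=6),ctrl.current_tool_pos(),p,ctrl.current_grip_width()*91)
t=ctrl.read_camera("top");s=ctrl.read_camera("scene")
cv2.imwrite("pics/t5.png",t);cv2.imwrite("pics/s5.png",s)
a=cv2.resize(t[190:270,150:240],(450,400),interpolation=cv2.INTER_CUBIC)
b=cv2.resize(s[220:320,380:480],(350,350),interpolation=cv2.INTER_CUBIC)
cv2.imwrite("pics/v5.png",np.hstack([a,np.vstack([b,np.zeros((50,350,3),np.uint8)])]))
print(ctrl.current_t())
E
```

```text
[ -8.1912  12.9114 105.369   -0.0121  61.7384 -83.0434]
[  17.0033   22.2208   92.2664   -0.0188   65.5463 -141.5612] 19.0333
False [0.4863 0.212  0.053 ] [0.4859 0.2119] 43.3337707523609
20.3583
```

View pics/v5.png

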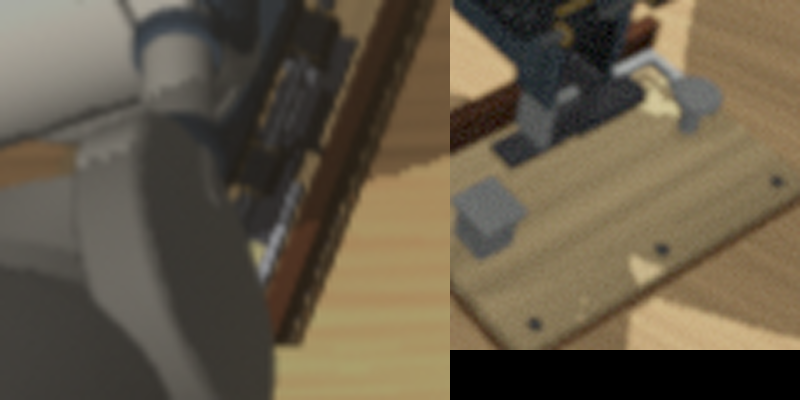

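The clip is beside the post on the fence side. The top view is hidden by the arm, so I overlay the predicted nose, hook and post outlines on the scene view to compare them.

Run:
```python
from h import *
s=cv2.imread("pics/s5.png")
tp=ctrl.current_tool_pos();c=np.array(tp[:2])-.008*uf;z0=tp[2]-.024
f=lambda x,y,h:[*(c+x*uf+y*vf),z0+h]
S=6;x0,y0=400,215
img=cv2.resize(s[y0:y0+90,x0:x0+85],None,fx=S,fy=S,interpolation=cv2.INTER_CUBIC)
def pl(pts,col):
    q=((proj("scene",np.array(pts))-[x0,y0]+.5)*S).round().astype(int);cv2.polylines(img,[q.reshape(-1,1,2)],False,col,1)
pl([f(.030,-.016,.018),f(.087,-.016,.018),f(.087,.008,.018)],(0,0,255))
pl([f(.115,-.012,.016),f(.115,.009,.016),f(.087,.009,.016)],(0,255,0))
pl([f(.122,-.016,.016),f(.122,.015,.016)],(0,255,0))
pl([f(.1105,-.016,.016),f(.1105,-.012,.016)],(255,255,0))
a=np.linspace(0,2*np.pi,40)
pl(np.c_[X[0]+.017*np.cos(a),X[1]+.017*np.sin(a),0*a+.061],(255,0,0))
pl(np.c_[X[0]+.007*np.cos(a),X[1]+.007*np.sin(a),0*a+.024],(255,0,255))
cv2.imwrite("pics/v6.png",img)
```

```text
(no output)
```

View pics/v6.png

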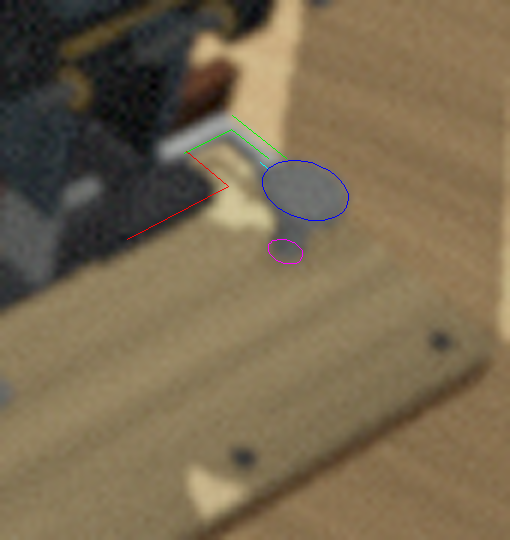

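The post outlines match the image. The nose and hook outlines agree to about 2 mm, which is well within the ±4.7 mm entry gap. Next I slide the clip in sideways, stopping on contact.

Run:
```python
from h import *
p=tool(.041,.0985);ctrl.move_l([*p,.0525],.05)
f0=np.array(ctrl.current_contact_force())
p=tool(0,.0985)
print(ctrl.move_l([*p,.0525],.05,contact_N=5),ctrl.current_tool_pos(),p,np.array(ctrl.current_contact_force())-f0,ctrl.current_t())
s=ctrl.read_camera("scene")
cv2.imwrite("pics/v7.png",cv2.resize(s[215:305,385:485],(600,540),interpolation=cv2.INTER_CUBIC))
```

```text
False [0.4996 0.2503 0.0524] [0.4998 0.2505] [-1.565   0.6746  0.6852] 21.575
```

View pics/v7.png

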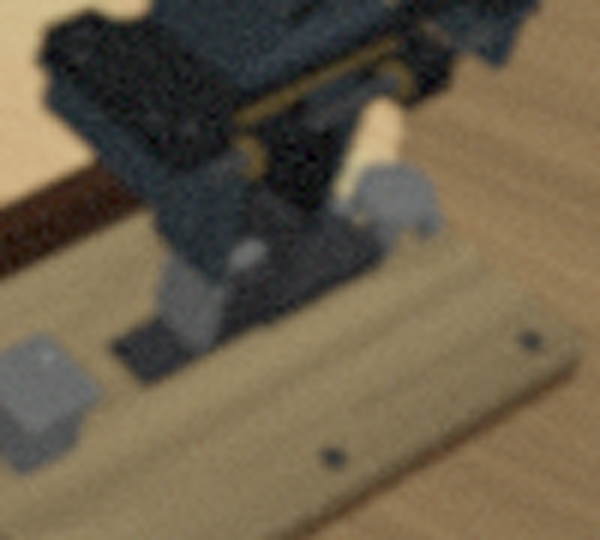

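The hook is around the post under the cap and nothing has touched. Now I lower it, centre it, release and retreat.

Run:
```python
from h import *
p=tool(0,.1005);ctrl.move_l([*p,.0525],.03,contact_N=5)
q=ctrl.current_tool_pos()
print(ctrl.move_l([q[0],q[1],.046],.01,contact_N=3),ctrl.current_tool_pos())
for o in (.52,.56,.6,.65,.72,.85):
    ctrl.command_gripper(o);print(o,ctrl.current_grip_width()*91,ctrl.current_grasp_force(),ctrl.current_contact_force())
q=ctrl.current_tool_pos()
ctrl.move_l([q[0],q[1],.2],.12)
ctrl.goto([.45,-.1,.3],R(np.radians(75)))
t=ctrl.read_camera("top");s=ctrl.read_camera("scene");cv2.imwrite("pics/t8.png",t)
a=cv2.resize(t[145:265,150:250],(375,450),interpolation=cv2.INTER_CUBIC)
b=cv2.resize(s[220:320,380:480],(425,450),interpolation=cv2.INTER_CUBIC)
cv2.imwrite("pics/v8.png",np.hstack([a,b]));print(ctrl.current_t())
```

```text
True [0.5019 0.2496 0.0481]
0.52 47.54374872506748 8.747501894831657 [ 3.5774 -2.5381  5.62  ]
0.56 51.21540438026895 7.879830077290535 [ 4.2596 -2.1708  5.4464]
0.6 55.047085926759046 6.329314336180687 [ 3.5463 -1.6257  5.5245]
0.65 59.47094531586527 0.3388653974980116 [-0.3302  0.1518 -0.0738]
0.72 65.67691894676429 0.0 [-0.6912  0.3338 -0.0048]
0.85 77.39245413834927 0.0 [ 0.3841 -0.3172  0.3431]
27.1667
```

View pics/v8.png

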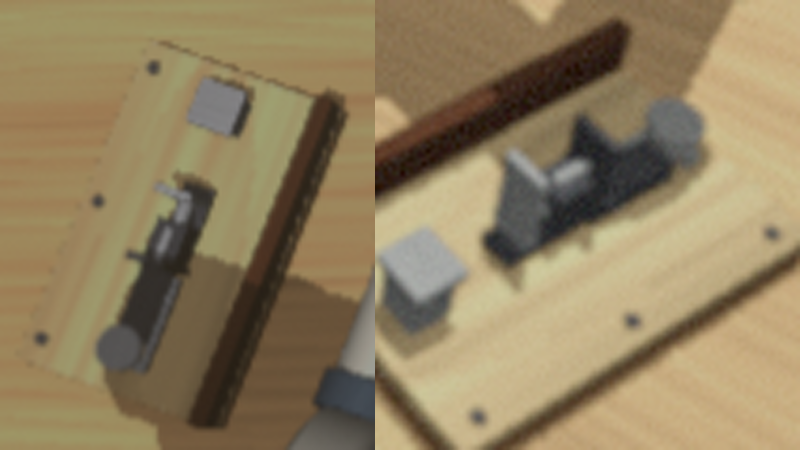

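The clip lies flat and upright on the template with the hook closed on the round post at top crop (118,347). The plates lost contact between 55 and 59.5 mm; the 58 mm expected with the post gripped falls in that range. Handing in.

```bash
python3 -c "
from bench import ctrl
ctrl.sleep(.3);print(ctrl.sign_off())"
```

```text
the job is handed in; nothing more can be done
None
```

The clip lies flat and upright on the template with its hook gripping the round post, and the job was handed in at about 27.5 s; no verdict came back.

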